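# Park the saucepan handle, then switch the hotplate on

### The job

The saucepan's handle hangs out over the dish on the neighbouring plate: swing it inward, towards the back of the hotplate, until the handle lies over the band between the two white lines on the deck, keeping the pan standing centred on its own plate and leaving the dish undisturbed. Then turn the hotplate's knob to the two-dot mark and let go.

Things in the scene. Friction and masses are not known exactly. Their poses are not given: they have to be found in the camera images.
- hotplate: fixed twin hotplate, white casing, dark deck, 250 (x) x 460 (y) x 50 mm high; origin under its centre, x to its back, y to its left end. Two round plates, 120 mm diameter, tops 58 mm above the bench, at x = -30: the saucepan's at y = +120, the dish's at y = -60; knob at y = -185 mm. A timer (58 x 68 x 29 mm) lies on the deck's back left corner.
- pan_plate (a point): centre of the top face of the saucepan's plate (60 mm radius), 58 mm above the bench
- park_band: parking band for the handle: two flat white lines 70 mm long on the deck, 46 mm apart inside, running from the saucepan's plate to the back, behind the dish. Origin: on the deck (50 mm above the bench) at the centre of the saucepan's plate; x along the band's centre line away from the plate (lines from x = 72 to 142 mm), y across it.
- pan: loose steel saucepan, 0.3-0.6 kg, 100 mm rim, 90 mm base, 55 mm high; origin at the centre of its underside, x along its one black handle. Slides on its plate when the handle is led sideways. The handle: a level bar 14 wide, 11 mm thick, from x = 62 to 170 mm, middle 47 mm above the underside (105 mm above the bench); starts 0.6 to 1.15 rad clockwise (from above) of the band.
- handle_mid (a point): point on the handle's axis 115 mm from the pan's centre, at the handle's middle height
- dish: shallow loose white ceramic dish, 90 mm diameter, 24 mm high (rim 82 mm above the bench), on the neighbouring plate partly beneath the handle's tip; origin at the centre of its underside
- thermostat (a joint): angle of the hotplate's knob, rad: 0 at the off mark (a short white bar at the front of the dial), growing clockwise seen from above, stops at 0 and 2.4; one dot at 0.7, two dots at 1.4, three dots at 2.1. Light friction (0.05 N m), stays where it is left. It starts between 0 and 0.4.
- thermostat_grip (a point): on the knob's axis at the height to grip (87 mm above the bench). The black knob is an upright bar 14 mm thick, 42 mm long, its top 94 mm above the bench, on a 44 mm disc; at angle 0 the bar lies along the hotplate's x, its white pointer line on the half towards the front (-x).

How it is judged:
On the way, in this order (a step that is already met when the one before it is completed fails the run):
1. the saucepan stands centred on its plate with its handle lying between the two white lines (y of handle_mid in the frame of park_band between -0.016 and 0.016 m and x of handle_mid in the frame of park_band above 0.08 m and angle between the x axis of pan and the x axis of park_band, either way round below 0.15 rad and horizontal distance between pan and pan_plate below 0.015 m and z of pan in the frame of pan_plate below 0.006 m), for 0.2 s.
2. the knob's pointer is at the two-dot mark (value of joint thermostat between 1.23 and 1.57 rad), for 0.2 s.
At the end, for the whole second after the job is handed in: The pan stands level and at rest on its plate, centred within 15 mm; its handle lies between the two white lines (its middle within 16 mm of the band's centre line, its direction within 0.15 rad of it); the knob points to the two dots (1.4 rad, within 0.17) (all of step 1 and all of step 2 and angle between pan's own z axis and vertical below 0.05 rad and linear speed of pan below 0.02 m/s); the robot touches nothing.
It fails at once if the saucepan is lifted off its plate (z of pan in the frame of pan_plate above 0.015 m).
It fails at once if the dish is shifted by more than 12 mm (distance of dish from where it was at the start of the episode above 0.012 m).
It also fails if it takes over 48 s, if anything falls off the work surface, if the arm or the gripper's body presses on something with over 40 N, if the wrist force passes 120 N, or if a joint passes its speed limit or range.

### The arm

A 7-joint arm with a two-finger parallel gripper is mounted at the origin on a cart in front of the work surface, level with it; the furniture and walls round the work are solid. World frame = base frame: x ahead of the robot, y to its left, z up, the work surface at z = 0. Lengths are in m, angles in rad, forces in N, time in s.
With the tool pointing down it reaches from about 0.4 to 0.9 m from the base axis. Payload 5.5 kg.
Tool frame: the origin (TCP) lies midway between the tips of the shut fingers; the grasp point (between the pads) lies 19 mm behind it; z points along the fingers, y is the line along which they close (so a half turn about z gives the same grasp; the last joint's range is limited). The gripper opens to 92 mm and grips with 3 to 60 N. Pads are 19 mm wide; open, the fingers measure 130 mm over their backs; the gripper's body (75 mm by 190 mm) begins 47 mm behind the grasp point.
Start: joints at [1.545, 0.501, -0.427, 1.55, 0.221, 1.138, -0.21], TCP at [0.185, -0.623, 0.227] pointing down, gripper open.
Joint ranges: [-2.88, 2.88], [-0.31, 2.03], [-1.54, 1.56], [0.2, 2.42], [-1.41, 4.55], [0.19, 2.02], [-2.57, 2.57]. Speed limits (rad/s): [2.57, 2.57, 3.14, 3.14, 3.14, 3.14, 3.14].

### API

Orientations are given as [roll, pitch, yaw] about the fixed x, y, z axes, in that order (R = Rz(yaw) Ry(pitch) Rx(roll)).
In Python, from cell import env gives the robot as it stands.
- The arm moves only by the shell command python3 drive.py 'ROWS' [OPENING] [FORCE]. ROWS is rows parted by semicolons, their numbers by spaces, 1 to 5 of them, each of 6 numbers: dx, dy, dz in m, then a rotation vector rx, ry, rz in rad; each row shifts and turns the commanded pose from where the row before left it, along the tool's axes as they then stand; what a row does not reach is not made up. A row lasts 1/10 s, in which the tool goes at most 0.05 m and 0.15 rad, less where a joint would pass 70% of its speed; a pose out of reach is approached as far as the arm can. OPENING is the opening from 0.0 (shut) to 1.0 (fully open), set as the command begins (- or left out keeps the last). The fingers move at their own pace and stop on an object; FORCE is the grip in N (left out, the last holds). Time passes only in rows, so rows that do not move let the fingers close. It prints the time, the measured TCP pose, the force, the opening and the grip force at its end.
- env.observe(): the state, without advancing time (a new reading comes with each control period).
- env.read_camera(name): name is "scene" or "top" or "wrist"; returns the picture (384x512x3 uint8, red, green, blue); there is no depth.
- env.camera_info(name): a dict with "fx", "fy", "cx", "cy" (pixels), "D" ([k1, k2, p1, p2, k3] as OpenCV has them; the pictures are not rectified), "R" (3x3) and "t" (3): a world point X has camera coordinates R X + t. Camera axes: x right, y down, z forward; pixel columns grow to the right and rows downward; lengths in m; the calibration is good to about 2 mm. A picture is of the moment at which its call begins: read the wrist's pose just before it. camera_info takes no time and is no camera call; for the wrist camera it gives the pose at the moment of the call.
- env.sign_off(): hands the job in; it is judged then, once.
The state is a dict: "t": time; "joints": joint angles; "joint_vel": joint speeds; "effort": joint torques, N m; "ee_pos": TCP position; "ee_rot": TCP orientation; "contact_force": force on the tool from outside, world axes, zero at the start; "wrist_torque": the same for the moment, N m; "grip_width": opening from 0.0 (shut) to 1.0 (fully open); "grasp_force": force on a finger pad.
Only numpy, scipy, OpenCV 4.12 (cv2) and the standard library are available. Lean on these libraries where they do the work, as an engineer would, in place of code of your own. Each camera call takes 0.05 s, during which the arm holds its last target. There are 200 camera calls.

## Working session

There is one attempt and no reset: what is moved stays moved. The work goes in short steps, Python scripts to look and compute and a shell command to move; the robot and the scene stay as the last step left them, time stands still between calls to the robot, and variables do not carry over. Pictures are saved under pics/ and viewed, at most 10 in all, crops included, and the job is handed in when it is done.

```bash
ls; mkdir -p pics; python3 - <<'E'
from cell import env
import cv2
for n in("scene","top"):
    im=env.read_camera(n); cv2.imwrite(f"pics/{n}0.png",im[:,:,::-1])
    i=env.camera_info(n); print(n,i)
o=env.observe(); print(o['t'],o['ee_pos'],o['ee_rot'],o['grip_width'])
E
```

```text
cell.py
drive.py
pics
scene {'fx': 488.24429008375853, 'fy': 488.24429008375853, 'cx': 266.0921131895549, 'cy': 188.30424496506478, 'D': array([-0.17511394,  0.        ,  0.        ,  0.        ,  0.        ]), 'R': array([[-0.86886805, -0.49474084,  0.01731521],
       [-0.36627271,  0.61893377, -0.69481314],
       [ 0.33303547, -0.61004302, -0.71898184]]), 't': array([0.40095324, 0.22619884, 0.75866172])}
top {'fx': 369.0528642665893, 'fy': 369.0528642665893, 'cx': 250.78101800519354, 'cy': 189.59406572972463, 'D': array([0.02208727, 0.        , 0.        , 0.        , 0.        ]), 'R': array([[ 0.01111273, -0.99965067,  0.02398011],
       [-0.99126317, -0.01416525, -0.13113608],
       [ 0.13142995, -0.02231332, -0.99107431]]), 't': array([0.00720237, 0.46825535, 0.89971316])}
0.1 [ 0.1848907  -0.62248539  0.22576779] [-3.13981258e+00 -7.03526587e-05  2.88816266e-01] 1.0002641195274287
```
View pics/scene0.png

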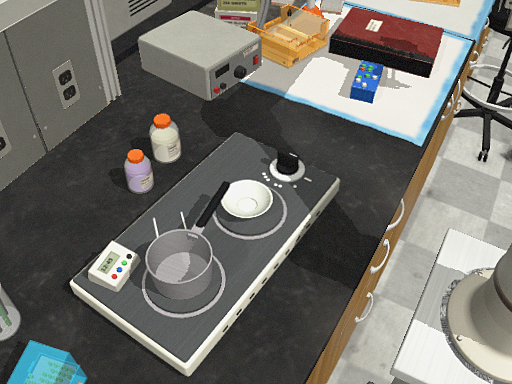

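View pics/top0.png

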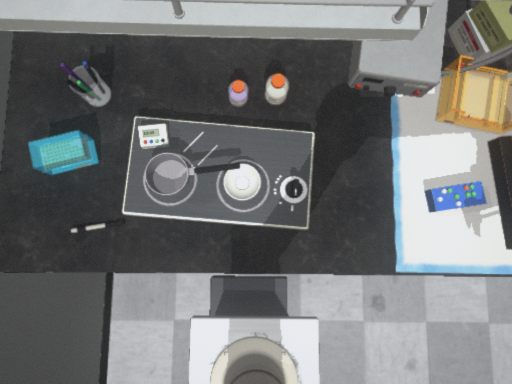

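The scene view shows the pan at (180,262), its handle running to (226,185) over the dish (246,200), and the knob at (289,163). In the top view the pan is at (170,173), the handle tip at (240,165), the dish at (242,182), the knob at (293,188), and the band lines run (186-203,132-150) and (198-217,146-165). I'll zoom in for accurate pixels.

```bash
python3 - <<'E'
import cv2
a=cv2.imread("pics/top0.png")[105:240,115:325]; cv2.imwrite("pics/top0c.png",cv2.resize(a,None,fx=3.8,fy=3.8,interpolation=cv2.INTER_CUBIC))
a=cv2.imread("pics/scene0.png")[125:375,60:350]; cv2.imwrite("pics/scene0c.png",cv2.resize(a,None,fx=2.4,fy=2.4,interpolation=cv2.INTER_CUBIC))
E
```

View pics/top0c.png

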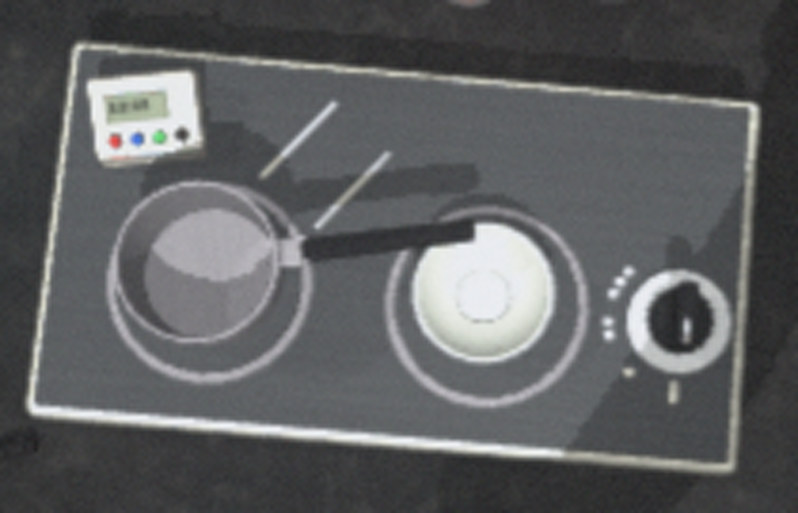

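View pics/scene0c.png

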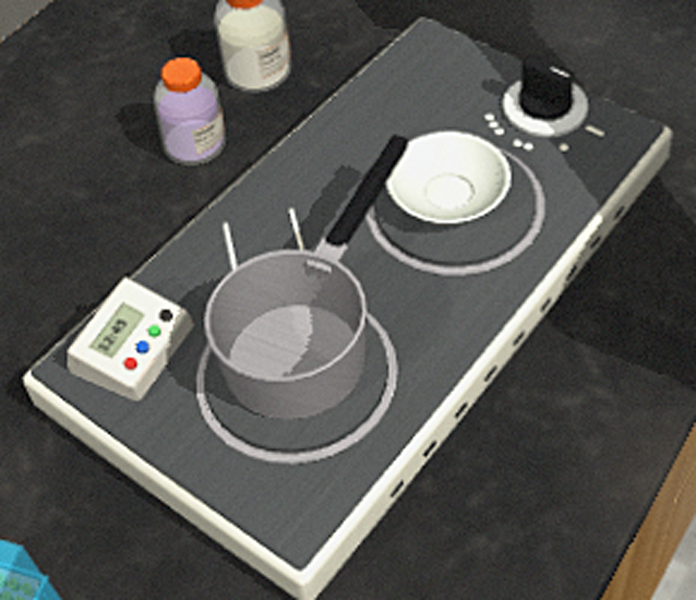

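Crop readings. Top: casing corners (76,44), (759,104), (735,468), (32,408); handle from (304,249) to (474,231). Scene: corners (26,380), (425,18), (670,131), (303,573); handle from (338,242) to (398,140). Next I fit the poses and triangulate.

```bash
cat > h.py <<'E'
import numpy as np, cv2
from scipy.optimize import least_squares
from cell import env
CI={n:env.camera_info(n) for n in("scene","top")}
K=lambda c:np.array([[c['fx'],0,c['cx']],[0,c['fy'],c['cy']],[0,0,1]])
def T(u,v): return np.array([(u+.5)/3.8-.5+115,(v+.5)/3.8-.5+105])
def S(u,v): return np.array([(u+.5)/2.4-.5+60,(v+.5)/2.4-.5+125])
def proj(X,c): return cv2.projectPoints(np.atleast_2d(X).astype(float),cv2.Rodrigues(c['R'])[0],c['t'],K(c),c['D'])[0][:,0]
def ray(p,c):
    q=cv2.undistortPoints(np.array([[p]],float),K(c),c['D'])[0,0]
    return -c['R'].T@c['t'], c['R'].T@np.array([q[0],q[1],1])
def atz(p,c,z):
    o,d=ray(p,c); return o+d*(z-o[2])/d[2]
def tri(obs):
    A=np.zeros((3,3));b=np.zeros(3)
    for p,c in obs:
        o,d=ray(p,c);d=d/np.linalg.norm(d);P=np.eye(3)-np.outer(d,d);A+=P;b+=P@o
    X=np.linalg.solve(A,b); return X,[np.round(proj(X,c)[0]-p,1) for p,c in obs]
E
python3 - <<'E'
from h import *
np.set_printoptions(precision=4,suppress=True)
t,s=CI['top'],CI['scene']
prs=dict(BL=((76,44),(26,380)),BR=((759,104),(425,18)),FR=((735,468),(670,131)),FL=((32,408),(303,573)),
 htip=((474,231),(398,140)),hroot=((304,249),(338,242)),dishrimL=((414,293),(0,0)),knob=((681,312),(548,72)),
 line1b=((335,104),(226,224)),line2b=((388,154),(292,210)),rim=((197,262),(285,315)),dish=((483,291),(448,176)),
 offo=((673,402),(603,134)),disc=((679,322),(545,108)))
for k,(a,b) in prs.items():
    if b==(0,0): continue
    print(k,*tri([(T(*a),t),(S(*b),s)]))
# hotplate fit
loc=dict(BL=(.125,.23),BR=(.125,-.23),FR=(-.125,-.23),FL=(-.125,.23))
def pts(p):
    R=np.array([[np.cos(p[2]),-np.sin(p[2])],[np.sin(p[2]),np.cos(p[2])]])
    return {k:np.r_[R@np.array(v)+p[:2],.05] for k,v in loc.items()}
def f(p):
    P=pts(p);return np.concatenate([np.r_[proj(P[k],t)[0]-T(*prs[k][0]),proj(P[k],s)[0]-S(*prs[k][1])] for k in loc])
r=least_squares(f,[.5,.1,0]);print("hot",r.x,np.abs(r.fun).max(),np.round(r.fun,1))
p=r.x;R=np.array([[np.cos(p[2]),-np.sin(p[2])],[np.sin(p[2]),np.cos(p[2])]])
for n,v in dict(pan=(-.03,.12),dish=(-.03,-.06),knob=(-.03,-.185)).items(): print(n,R@np.array(v)+p[:2])
for a,b in (((262,178),(335,104)),((316,228),(388,154))): print("line top",atz(T(*a),t,.05),atz(T(*b),t,.05))
print("line2 scene",atz(S(300,250),s,.05),atz(S(292,210),s,.05),atz(S(234,268),s,.05),atz(S(226,224),s,.05))
print("ring",atz(T(209,281),t,.058),atz(T(487,306),t,.058))
E
```

```text
BL [0.6499 0.3097 0.0392] [array([0.2, 0.3]), array([-0.5, -0.1])]
BR [ 0.618  -0.148   0.0384] [array([0. , 0.1]), array([-0.1, -0. ])]
FR [ 0.3743 -0.1294  0.0378] [array([-0.1, -0.2]), array([0.2, 0. ])]
FL [0.4069 0.3236 0.0467] [array([-0. , -0.1]), array([0.2, 0. ])]
htip [0.5167 0.0428 0.1037] [array([-0.3, -0.7]), array([1. , 0.2])]
hroot [0.5003 0.145  0.1076] [array([0.2, 0.5]), array([-0.8, -0.2])]
knob [ 0.4675 -0.0876  0.0908] [array([0.1, 0.4]), array([-0.5, -0.1])]
line1b [0.6099 0.1358 0.0503] [array([-0.1, -0.1]), array([0.2, 0. ])]
line2b [0.5767 0.1001 0.0502] [array([-0. , -0.1]), array([0.1, 0. ])]
rim [0.4928 0.2101 0.1085] [array([-0.1, -0.2]), array([0.4, 0.1])]
dish [0.4815 0.0361 0.0798] [array([0., 0.]), array([-0., -0.])]
offo [ 0.4155 -0.0877  0.0494] [array([0., 0.]), array([-0., -0.])]
disc [ 0.4684 -0.0918  0.0481] [array([-0.1, -0.2]), array([0.3, 0. ])]
hot [ 0.5101  0.0906 -0.0696] 4.3271767399468075 [-1.7 -1.5 -3.5 -3.4  0.8 -1.5 -0.7 -4.3  1.2  1.7  3.5 -3.8 -2.8  2.
  1.   3.9]
pan [0.4885 0.2124]
dish [0.476  0.0328]
knob [ 0.4673 -0.0919]
line top [0.5589 0.182  0.05  ] [0.6097 0.1357 0.05  ]
line top [0.5262 0.1458 0.05  ] [0.5765 0.1    0.05  ]
line2 scene [0.5495 0.1277 0.05  ] [0.577 0.1   0.05 ] [0.58  0.165 0.05 ] [0.6105 0.1358 0.05  ]
ring [0.4888 0.2122 0.058 ] [0.4752 0.0335 0.058 ]
```

The heights check out: handle about 0.105, lines 0.050, knob about 0.09.

| Item | Value |
|---|---|
| Plate centre | (0.4887, 0.2123) |
| Handle yaw | -1.41 |
| Band yaw | -0.738 |
| Turn needed | about +0.67 |

I'll grip the handle at r=0.10 with tool yaw +1.73, starting with the move over.

```bash
cat > go.py <<'E'
# python3 go.py x y z yaw : tool-frame offset from the measured pose to the target (tool-down yaw)
import sys; from h import *; from scipy.spatial.transform import Rotation as R
o=env.observe(); a=R.from_euler('xyz',o['ee_rot']); x,y,z,w=map(float,sys.argv[1:5])
b=R.from_euler('xyz',[np.pi,0,w])
print('t',o['t'],'pos',np.round(o['ee_pos'],4),'rpy',np.round(o['ee_rot'],3),'j',np.round(o['joints'],2))
print('d',np.round(a.inv().apply(np.array([x,y,z])-o['ee_pos']),4),'rot',np.round((a.inv()*b).as_rotvec(),3))
E
M='0.026 -0.031 0 0 0 0'
python3 drive.py '0.026 -0.031 0 0 0 0;0.026 -0.031 0 0 0 0;0.026 -0.031 0 0 0 0;0.026 -0.031 0 0 0 0;0.026 -0.031 0 0 0 0' 
python3 drive.py '0.026 -0.031 0 0 0 0;0.026 -0.031 0 0 0 0;0.026 -0.031 0 0 0 0;0.026 -0.031 0 0 0 0;0.026 -0.031 0 0 0 0' 
python3 go.py 0.5056 0.1119 0.227 1.73
```

```text
t: 0.6
ee_pos: [0.2659, -0.4356, 0.2263]
ee_rot: [-3.141, 0.0, 0.289]
contact_force: [0.7, 0.5, 0.2]
grip_width: 1.001
grasp_force: 0.0
t: 1.1
ee_pos: [0.3462, -0.2502, 0.2266]
ee_rot: [3.141, 0.0, 0.289]
contact_force: [0.4, 0.3, 0.6]
grip_width: 1.0
grasp_force: 0.0
t 1.1 pos [ 0.3462 -0.2502  0.2266] rpy [3.141 0.    0.289] j [ 1.21  0.11 -0.68  2.07  0.08  0.99 -0.79]
d [ 0.2558 -0.3018 -0.0005] rot [-0.     0.    -1.441]
```

```bash

python3 drive.py '0.026 -0.031 0 0 0 0;0.026 -0.031 0 0 0 0;0.026 -0.031 0 0 0 0;0.026 -0.031 0 0 0 0;0.026 -0.031 0 0 0 0' 
python3 drive.py '0.025 -0.03 0 0 0 0;0.025 -0.03 0 0 0 0;0.025 -0.03 0 0 0 0;0.025 -0.03 0 0 0 0;0.025 -0.025 0 0 0 0' 
python3 drive.py '0 0 0 0 0 -0.144;0 0 0 0 0 -0.144;0 0 0 0 0 -0.144;0 0 0 0 0 -0.144;0 0 0 0 0 -0.144' 
python3 drive.py '0 0 0 0 0 -0.144;0 0 0 0 0 -0.144;0 0 0 0 0 -0.144;0 0 0 0 0 -0.144;0 0 0 0 0 -0.144' 
python3 go.py 0.5056 0.1119 0.227 1.73
python3 - <<'E'
from h import *
c=env.camera_info('wrist');im=env.read_camera('wrist');cv2.imwrite('pics/w1.png',im[:,:,::-1])
import pickle;pickle.dump(c,open('w1.pkl','wb'))
E
```

```text
t: 1.6
ee_pos: [0.4267, -0.0648, 0.2267]
ee_rot: [3.141, 0.0, 0.288]
contact_force: [1.1, -0.3, -0.2]
grip_width: 1.002
grasp_force: 0.0
t: 2.1
ee_pos: [0.5051, 0.1102, 0.2265]
ee_rot: [-3.141, 0.001, 0.29]
contact_force: [1.0, 0.2, 1.0]
grip_width: 1.002
grasp_force: 0.0
t: 2.6
ee_pos: [0.5047, 0.1083, 0.2264]
ee_rot: [-3.141, 0.0, 1.015]
contact_force: [-0.7, 0.1, -0.4]
grip_width: 1.0
grasp_force: 0.0
t: 3.1
ee_pos: [0.5048, 0.1081, 0.2264]
ee_rot: [-3.141, 0.0, 1.735]
contact_force: [-0.2, -0.1, 0.4]
grip_width: 0.999
grasp_force: 0.0
t 3.1 pos [0.5048 0.1081 0.2264] rpy [-3.141  0.     1.735] j [ 0.69  0.51 -1.23  1.87  0.53  1.15 -0.57]
d [ 0.0037  0.0014 -0.0006] rot [-0.001  0.     0.005]
```

View pics/w1.png

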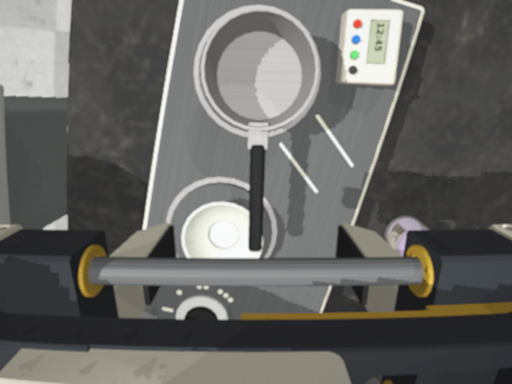

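The wrist view shows the handle running from (258,146) to (255,249) between the fingers, with the rim centred near (258,71). I'll check this against the top camera.

```bash
python3 - <<'E'
from h import *; import pickle
w=pickle.load(open('w1.pkl','rb'));t=CI['top'];s=CI['scene']
for n,p,a,b in(('tip',(255,249),(474,231),(398,140)),('root',(258,147),(304,249),(338,242)),('rim',(258,71),(197,262),(285,315))):
    print(n,np.round(atz(p,w,.1105),4),*tri([(np.array(p),w),(T(*a),t),(S(*b),s)]))
print(atz((317,191),w,.05),atz((352,166),w,.05),atz((281,143),w,.05),atz((317,115),w,.05))
E
python3 drive.py '0.004 0.001 0.03 0 0 0;0 0 0.03 0 0 0;0 0 0.03 0 0 0;0 0 0.03 0 0 0;0 0 0 0 0 0'
```

```text
tip [0.5141 0.0471 0.1105] [0.51581132 0.04338284 0.10431065] [array([1.1, 0.8]), array([-0.5, -0.3]), array([1.2, 0.3])]
root [0.5005 0.1467 0.1105] [0.50038524 0.14547926 0.10759655] [array([-0.3,  1. ]), array([0. , 0.5]), array([-1.,  0.])]
rim [0.4898 0.2106 0.1105] [0.49136831 0.21042271 0.11036486] [array([1.8, 0.5]), array([-0.5,  0.3]), array([ 0.9, -0.1])]
[0.5770487  0.10079502 0.05      ] [0.60981077 0.13572082 0.05      ] [0.52632722 0.14766137 0.05      ] [0.55898513 0.18355623 0.05      ]
t: 3.65
ee_pos: [0.5025, 0.1112, 0.1033]
ee_rot: [-3.135, 0.0, 1.727]
contact_force: [-0.5, -1.1, -0.0]
grip_width: 0.994
grasp_force: 0.0
```

```bash
python3 drive.py '0 0.002 0.007 0 0 0;0 0 0.007 0 0 0;0 0 0 0 0 0'; python3 drive.py '0 0 0 0 0 0;0 0 0 0 0 0;0 0 0 0 0 0;0 0 0 0 0 0;0 0 0 0 0 0' 0.0 25;python3 drive.py '0 0 0 0 0 0;0 0 0 0 0 0;0 0 0 0 0 0;0 0 0 0 0 0' ; python3 go.py 0.5056 0.1119 0.088 1.73
```

```text
t: 3.95
ee_pos: [0.5078, 0.1127, 0.093]
ee_rot: [3.141, 0.0, 1.728]
contact_force: [-0.4, 0.1, 0.6]
grip_width: 1.001
grasp_force: 0.0
t: 4.45
ee_pos: [0.5075, 0.1127, 0.0929]
ee_rot: [3.141, 0.0, 1.729]
contact_force: [0.2, -0.6, -0.7]
grip_width: 0.611
grasp_force: 0.0
t: 4.85
ee_pos: [0.5074, 0.1128, 0.0927]
ee_rot: [3.142, -0.0, 1.729]
contact_force: [0.1, -0.6, 0.1]
grip_width: 0.266
grasp_force: 0.0
t 4.85 pos [0.5074 0.1128 0.0927] rpy [ 3.142 -0.     1.729] j [ 0.53  0.67 -1.04  1.97  0.73  0.93 -0.73]
d [-0.0006 -0.0019  0.0047] rot [ 0.    -0.    -0.001]
```

```bash
python3 drive.py '0 -0.0015 0.005 0 0 0;0 0 0 0 0 0;0 0 0 0 0 0;0 0 0 0 0 0;0 0 0 0 0 0'; python3 go.py 0.5056 0.1119 0.088 1.73
```

```text
t: 5.35
ee_pos: [0.5058, 0.1127, 0.0876]
ee_rot: [-3.141, -0.0, 1.729]
contact_force: [0.6, 1.6, -2.2]
grip_width: 0.152
grasp_force: 25.0
t 5.35 pos [0.5058 0.1127 0.0876] rpy [-3.141 -0.     1.729] j [ 0.52  0.68 -1.03  1.98  0.74  0.93 -0.74]
d [-0.0007 -0.0003 -0.0004] rot [-0.    -0.    -0.001]
```

Gripped: the opening of 14 mm matches the handle width. Now I lead it round the pan's centre. The end pose is about (0.562, 0.1456) with yaw 2.404.

```bash
python3 drive.py '0.0001 0.0045 0 0 0 -0.045;0.0001 0.0045 0 0 0 -0.045;0.0001 0.0045 0 0 0 -0.045;0.0001 0.0045 0 0 0 -0.045;0.0001 0.0045 0 0 0 -0.045'; python3 drive.py '0.0001 0.0045 0 0 0 -0.045;0.0001 0.0045 0 0 0 -0.045;0.0001 0.0045 0 0 0 -0.045;0.0001 0.0045 0 0 0 -0.045;0.0001 0.0045 0 0 0 -0.045';  python3 go.py 0.562 0.1456 0.088 2.404
```

```text
t: 5.85
ee_pos: [0.528, 0.1185, 0.0877]
ee_rot: [3.141, 0.0, 1.955]
contact_force: [1.4, 1.8, -1.6]
grip_width: 0.149
grasp_force: 25.0
t: 6.35
ee_pos: [0.5476, 0.1293, 0.0877]
ee_rot: [3.141, -0.0, 2.18]
contact_force: [0.3, 1.2, -2.9]
grip_width: 0.146
grasp_force: 25.0
t 6.35 pos [0.5476 0.1293 0.0877] rpy [ 3.141 -0.     2.18 ] j [ 0.51  0.79 -1.09  1.87  0.83  1.03 -0.33]
d [ 0.0051  0.0211 -0.0003] rot [ 0.    -0.    -0.224]
```

```bash
python3 drive.py '0.0005 0.0044 0 0 0 -0.045;0.0005 0.0044 0 0 0 -0.045;0.0005 0.0044 0 0 0 -0.045;0.0005 0.0044 0 0 0 -0.045;0.0005 0.0044 0 0 0 -0.045'; python3 drive.py '0 0 0 0 0 0;0 0 0 0 0 0'; python3 go.py 0.562 0.1456 0.088 2.404
python3 - <<'E'
from h import *
c=env.camera_info('wrist');im=env.read_camera('wrist');cv2.imwrite('pics/w2.png',im[:,:,::-1])
import pickle;pickle.dump(c,open('w2.pkl','wb'))
E
```

```text
t: 6.85
ee_pos: [0.5628, 0.1454, 0.0877]
ee_rot: [3.141, -0.0, 2.405]
contact_force: [0.7, 1.7, -2.0]
grip_width: 0.147
grasp_force: 25.0
t: 7.05
ee_pos: [0.5625, 0.1451, 0.0876]
ee_rot: [-3.141, -0.0, 2.403]
contact_force: [0.5, 1.2, -1.2]
grip_width: 0.15
grasp_force: 25.0
t 7.05 pos [0.5625 0.1451 0.0876] rpy [-3.141 -0.     2.403] j [ 0.49  0.84 -1.12  1.82  0.87  1.07 -0.14]
d [ 0.0007  0.     -0.0004] rot [-0.    -0.    -0.001]
```

View pics/w2.png

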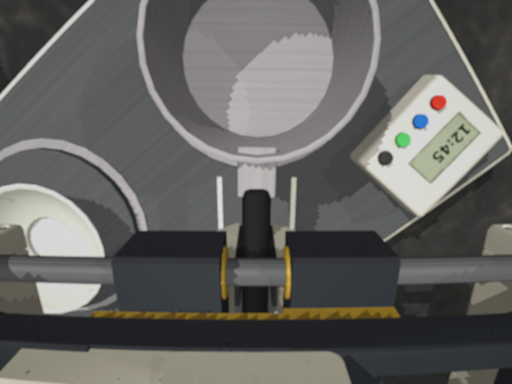

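The handle (col 257) sits midway between the lines (cols 220 and 294). I'll release, rise and check the pan, then go to the knob.

```bash
python3 drive.py '0 0 0 0 0 0;0 0 0 0 0 0;0 0 0 0 0 0;0 0 0 0 0 0;0 0 0 0 0 0' 0.5; python3 drive.py '0 0 -0.02 0 0 0;0 0 -0.03 0 0 0;0 0 -0.03 0 0 0;0 0 -0.03 0 0 0;0 0 0 0 0 0'; python3 go.py 0.4674 -0.0918 0.2 2.84
```

```text
t: 7.6
ee_pos: [0.5626, 0.1452, 0.0878]
ee_rot: [-3.142, 0.0, 2.404]
contact_force: [-0.1, -0.2, 0.6]
grip_width: 0.49
grasp_force: 0.0
t: 8.1
ee_pos: [0.5651, 0.1474, 0.2037]
ee_rot: [3.134, 0.004, 2.404]
contact_force: [0.9, -0.3, 0.4]
grip_width: 0.5
grasp_force: 0.0
t 8.1 pos [0.5651 0.1474 0.2037] rpy [3.134 0.004 2.404] j [ 0.56  0.72 -1.26  1.74  0.73  1.23 -0.05]
d [-0.0885 -0.2427  0.0023] rot [ 0.006  0.005 -0.436]
```

```bash
python3 drive.py '-0.013 -0.035 0 0 0 0;-0.013 -0.035 0 0 0 0;-0.013 -0.035 0 0 0 0;-0.013 -0.035 0 0 0 0;-0.013 -0.035 0 0 0 0'; python3 drive.py '-0.012 -0.034 0 0 0 0;-0.012 -0.034 0 0 0 0;0 0 0 0 0 -0.145;0 0 0 0 0 -0.145;0 0 0 0 0 -0.145';python3 drive.py '0 0 0 0 0 0'; python3 go.py 0.4674 -0.0918 0.2 2.84
python3 - <<'E'
from h import *
c=env.camera_info('wrist');im=env.read_camera('wrist')[:,:,::-1]
import pickle;pickle.dump(c,open('w3.pkl','wb'))
s=env.read_camera('scene')[:,:,::-1]
s=cv2.resize(s[150:350,60:327],None,fx=1.5,fy=1.5)
cv2.imwrite('pics/w3.png',np.hstack([cv2.resize(im,(400,300)),s[:,:400]]))
E
```

```text
t: 8.6
ee_pos: [0.4925, -0.0293, 0.1985]
ee_rot: [3.142, 0.001, 2.404]
contact_force: [0.6, -1.4, -0.7]
grip_width: 0.503
grasp_force: 0.0
t: 9.1
ee_pos: [0.465, -0.0952, 0.1984]
ee_rot: [-3.141, 0.001, 2.843]
contact_force: [1.0, 1.1, -0.4]
grip_width: 0.501
grasp_force: 0.0
t: 9.2
ee_pos: [0.4652, -0.0946, 0.1983]
ee_rot: [3.141, 0.0, 2.839]
contact_force: [-0.0, 0.6, 0.6]
grip_width: 0.5
grasp_force: 0.0
t 9.2 pos [ 0.4652 -0.0946  0.1983] rpy [3.141 0.    2.839] j [ 1.26  0.68 -1.49  1.99  0.74  1.2   0.74]
d [-0.0013  0.0034 -0.0017] rot [ 0.     0.    -0.001]
```

View pics/w3.png

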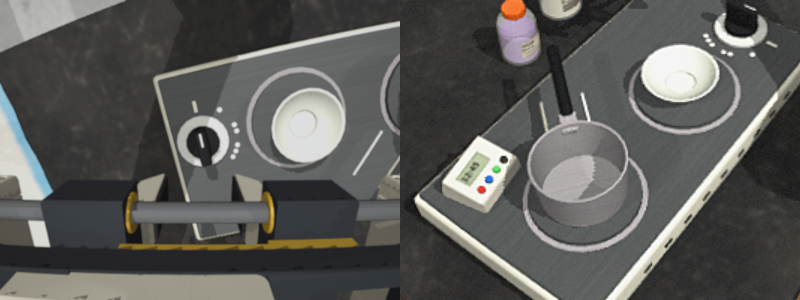

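The handle now lies between the lines with the dish in place. Next is the knob's angle, from a zoom of the wrist view around (260,180).

```bash
python3 - <<'E'
from h import *
im=env.read_camera('wrist')[:,:,::-1]; cv2.imwrite('pics/w4.png',im)
cv2.imwrite('pics/w4c.png',cv2.resize(im[120:230,210:320],None,fx=5,fy=5,interpolation=cv2.INTER_CUBIC))
E
```

```text
(no output)
```

View pics/w4c.png

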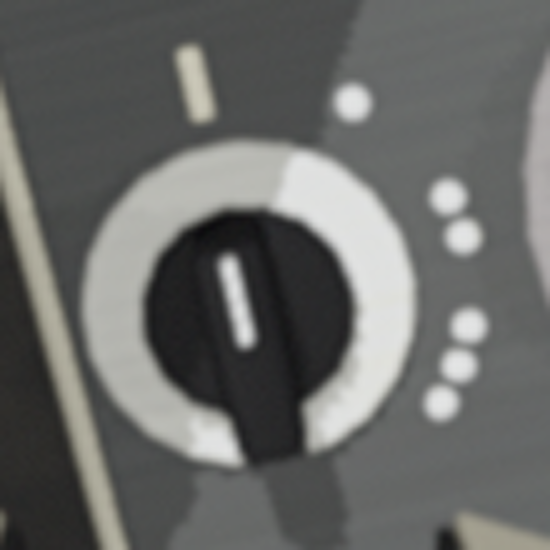

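The pointer runs in the crop from (245,345) to (228,257), and the off bar from (203,120) to (186,48). They are nearly parallel, so the knob starts near 0.

```bash
python3 - <<'E'
from h import *; import pickle
w=env.camera_info('wrist'); q=lambda u,v:((u+.5)/5-.5+210,(v+.5)/5-.5+120)
a=atz(q(245,345),w,.094);b=atz(q(228,257),w,.094);d=b-a
print('pointer',a,b,'len',np.linalg.norm(d),'bar yaw',np.arctan2(d[1],d[0]))
a2=atz(q(203,120),w,.05);b2=atz(q(186,48),w,.05);d2=b2-a2;print('off',a2,b2,np.arctan2(d2[1],d2[0]))
print('disc',atz(q(249,303),w,.052),'barTop', atz(q(235,215),w,.094),atz(q(272,455),w,.07))
E
python3 go.py 0.4674 -0.0918 0.2 3.02
```

```text
pointer [ 0.46327835 -0.09015064  0.094     ] [ 0.44710804 -0.08821122  0.094     ] len 0.01628620082616011 bar yaw 3.0222261426794876
off [ 0.42767308 -0.08729534  0.05      ] [ 0.41310705 -0.08615364  0.05      ] 3.0633718039693107
disc [ 0.46596049 -0.0896424   0.052     ] barTop [ 0.44035927 -0.08479489  0.094     ] [ 0.49277295 -0.09348675  0.07      ]
t 9.35 pos [ 0.4651 -0.0944  0.1981] rpy [-3.142  0.     2.835] j [ 1.26  0.68 -1.49  1.99  0.74  1.2   0.73]
d [-0.0014  0.0031 -0.0019] rot [-0.     0.    -0.185]
```

```bash
python3 drive.py '0 0 0 0 0 -0.095;0 0 0 0 0 -0.095;0 0 0 0 0 0';python3 go.py 0.4671 -0.0910 0.105 3.02
```

```text
t: 9.65
ee_pos: [0.465, -0.0943, 0.1979]
ee_rot: [-3.141, 0.0, 3.028]
contact_force: [0.3, -0.4, -0.8]
grip_width: 0.5
grasp_force: 0.0
t 9.65 pos [ 0.465  -0.0943  0.1979] rpy [-3.141  0.     3.028] j [ 1.26  0.69 -1.5   1.99  0.75  1.21  0.91]
d [-0.0016  0.0035  0.0929] rot [-0.     0.     0.008]
```

```bash
python3 drive.py '-0.0015 0.0035 0.03 0 0 0;0 0 0.03 0 0 0;0 0 0.03 0 0 0;0 0 0 0 0 0;0 0 0 0 0 0';python3 go.py 0.4671 -0.0910 0.072 3.02
```

```text
t: 10.15
ee_pos: [0.467, -0.0907, 0.1083]
ee_rot: [3.141, -0.0, 3.027]
contact_force: [0.2, 1.0, 0.4]
grip_width: 0.499
grasp_force: 0.0
t 10.15 pos [ 0.467  -0.0907  0.1083] rpy [ 3.141 -0.     3.027] j [ 1.14  0.78 -1.33  2.06  0.89  1.07  0.82]
d [-0.0002 -0.0003  0.0363] rot [ 0.    -0.     0.007]
```

```bash
python3 drive.py '0 0 0.012 0 0 0;0 0 0.012 0 0 0;0 0 0.01 0 0 0;0 0 0 0 0 0';python3 drive.py '0 0 0 0 0 0;0 0 0 0 0 0;0 0 0 0 0 0;0 0 0 0 0 0;0 0 0 0 0 0' 0.0 20;python3 drive.py '0 0 0 0 0 0;0 0 0 0 0 0';python3 go.py 0.4671 -0.0910 0.072 1.672
```

```text
t: 10.55
ee_pos: [0.4659, -0.0912, 0.0725]
ee_rot: [-3.142, -0.002, 3.028]
contact_force: [-0.6, -0.5, -0.9]
grip_width: 0.502
grasp_force: 0.0
t: 11.05
ee_pos: [0.4671, -0.0908, 0.074]
ee_rot: [3.141, 0.001, 3.029]
contact_force: [0.2, 1.7, 1.5]
grip_width: 0.154
grasp_force: 19.9
t: 11.25
ee_pos: [0.4672, -0.0907, 0.074]
ee_rot: [3.141, 0.001, 3.029]
contact_force: [0.6, 0.9, 1.7]
grip_width: 0.148
grasp_force: 19.9
t 11.25 pos [ 0.4672 -0.0907  0.074 ] rpy [3.141e+00 1.000e-03 3.029e+00] j [ 1.1   0.82 -1.27  2.08  0.96  1.02  0.78]
d [ 0.     -0.0003  0.002 ] rot [1.000e-03 0.000e+00 1.357e+00]
```

```bash
for i in 1; do python3 drive.py '0 0 0 0 0 0.09;0 0 0 0 0 0.09;0 0 0 0 0 0.09;0 0 0 0 0 0.09;0 0 0 0 0 0.09'; python3 drive.py '0 0 0 0 0 0.09;0 0 0 0 0 0.09;0 0 0 0 0 0.09;0 0 0 0 0 0.09;0 0 0 0 0 0.09';  python3 drive.py '0 0 0 0 0 0.09;0 0 0 0 0 0.09;0 0 0 0 0 0.09;0 0 0 0 0 0.09;0 0 0 0 0 0.09'; done; python3 drive.py '0 0 0 0 0 0;0 0 0 0 0 0'; python3 go.py 0.4671 -0.0910 0.072 1.672
```

```text
t: 11.75
ee_pos: [0.4671, -0.091, 0.074]
ee_rot: [3.141, 0.0, 2.576]
contact_force: [-0.3, 0.6, 1.8]
grip_width: 0.151
grasp_force: 19.9
t: 12.25
ee_pos: [0.4669, -0.0911, 0.074]
ee_rot: [-3.142, 0.0, 2.125]
contact_force: [-0.5, 0.4, 2.2]
grip_width: 0.149
grasp_force: 19.9
t: 12.75
ee_pos: [0.4667, -0.0913, 0.074]
ee_rot: [-3.141, 0.001, 1.675]
contact_force: [-0.6, 1.0, 1.9]
grip_width: 0.15
grasp_force: 19.9
t: 12.95
ee_pos: [0.4667, -0.0913, 0.0739]
ee_rot: [-3.141, 0.001, 1.681]
contact_force: [-2.3, 0.4, 5.4]
grip_width: 0.148
grasp_force: 19.9
t 12.95 pos [ 0.4667 -0.0913  0.0739] rpy [-3.141e+00  1.000e-03  1.681e+00] j [ 0.95  0.62 -1.01  2.08  0.73  0.84 -0.39]
d [0.0002 0.0004 0.0019] rot [-0.     0.001  0.009]
```

Turned. I'll open, rise and verify.

```bash
python3 drive.py '0 0 0 0 0 0;0 0 0 0 0 0;0 0 0 0 0 0;0 0 0 0 0 0;0 0 0 0 0 0' 0.5; python3 drive.py '0 0 -0.02 0 0 0;0 0 -0.03 0 0 0;0 0 -0.03 0 0 0;0 0 -0.03 0 0 0;0 0 -0.03 0 0 0';python3 drive.py '0 0 0 0 0 0;0 0 0 0 0 0;0 0 0 0 0 0'
python3 - <<'E'
from h import *
w=env.read_camera('wrist')[:,:,::-1]; s=env.read_camera('scene')[:,:,::-1]; t=env.read_camera('top')[:,:,::-1]
cv2.imwrite('pics/top5.png',t);cv2.imwrite('pics/w5.png',w)
s=cv2.resize(s[125:325,100:350],(400,320),interpolation=cv2.INTER_CUBIC)
cv2.imwrite('pics/f.png',np.hstack([cv2.resize(w,(400,320)),s]))
E
```

```text
t: 13.45
ee_pos: [0.4668, -0.0912, 0.0736]
ee_rot: [-3.141, -0.0, 1.679]
contact_force: [0.6, -0.4, -1.0]
grip_width: 0.491
grasp_force: 0.0
t: 13.95
ee_pos: [0.4666, -0.091, 0.2148]
ee_rot: [-3.141, -0.0, 1.679]
contact_force: [1.0, -0.1, 0.5]
grip_width: 0.497
grasp_force: 0.0
t: 14.25
ee_pos: [0.466, -0.0914, 0.2128]
ee_rot: [-3.14, -0.0, 1.679]
contact_force: [-0.2, 0.6, -0.1]
grip_width: 0.499
grasp_force: 0.0
```

View pics/f.png

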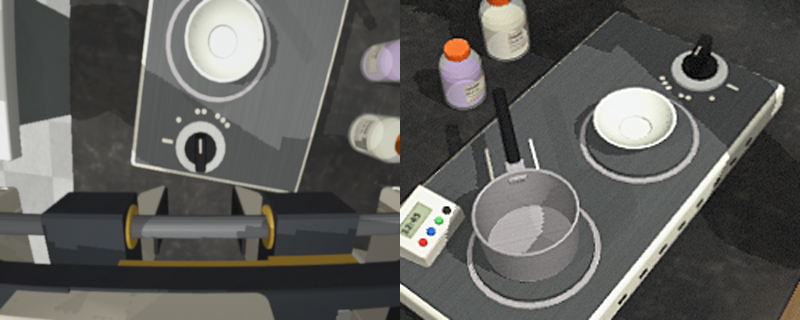

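The pointer faces the two dots (tool yaw gives 1.39 rad). The handle lies between the lines, the dish hasn't visibly moved, and the arm is clear.

```bash
python3 -c "
from cell import env
print(env.sign_off())"
```

```text
the job is handed in; nothing more can be done
None
```

I handed the job in at about 14.4 s, with no verdict returned: the handle lies between the two white lines, the knob is at about 1.39 rad (two dots), the dish looks unmoved and the arm is clear; I last checked the pan's centring by eye, not by measurement.

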